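Clear a dosing unit's service panel, align its fastener and hold it shut

ROBOT

A 6-joint arm with a two-finger parallel gripper is mounted at the origin on the work surface. World frame = base frame: x ahead of the robot, y to its left, z up, the work surface at z = 0. Lengths are in m, angles in rad, forces in N, time in s.
With the tool pointing down it reaches from about 0.3 to 0.775 m from the base axis. Payload 14.6 kg.
Tool frame: the origin (TCP) lies midway between the tips of the shut fingers; the grasp point (between the pads) lies 19 mm behind it (ctrl.tcp_to_grasp is the z of the grasp point in the tool frame, in m); z points along the fingers, y is the line along which they close (so a half turn about z gives the same grasp; the last joint's range is limited). The gripper opens to 94 mm and grips with 3 to 60 N. Pads are 16 mm wide; open, the fingers measure 119 mm over their backs; the gripper's body (75 mm by 177 mm) begins 78 mm behind the grasp point.
Start: joints at [-1.261, 0.3, 1.521, -0, 1.321, -0.067], TCP at [0.202, -0.511, 0.205] pointing down, gripper open.
Joint ranges: [-3.03, 3.03], [-0.79, 2.21], [0.23, 2.52], [-1.04, 4.18], [0, 3.07], [-2.55, 2.55]. Speed limits (rad/s): [2.22, 2.22, 2.57, 3.14, 3.14, 3.14].

INTERFACE

Orientations are given as [roll, pitch, yaw] about the fixed x, y, z axes, in that order (R = Rz(yaw) Ry(pitch) Rx(roll)).
In Python, from station import monitor, camera, ctrl gives the robot as it stands.
- The arm moves only by the tool apply_moves, never from a script. Its argument "plan" is one flat list of numbers, 4 for each row, row after row: the shift along the tool's x, y, z in mm, then the turn about the tool's z in rad. In form: [dx, dy, dz, spin, dx, dy, dz, spin, ...]. A call has 1 to 20 rows; each row shifts and turns the commanded pose from where the row before left it, along the tool's axes as they then stand; what a row does not reach is not made up. A row lasts 1/10 s, in which the tool goes at most 50 mm and 8.59 degrees, less where a joint would pass 70% of its speed; a pose out of reach is approached as far as the arm can. A call is refused whole if a number of a shift passes 50 or a number of a turn 0.15, either way. A call with a gripper value outside its range is refused whole. "hand" is the gripper command: -1 is shut, 1 is fully open, values between are in proportion, set as the call begins (left out, the last holds). The fingers move at their own pace and stop on an object; "squeeze" is the grip in N (left out, the last holds). Time passes only in rows, so rows that do not move let the fingers close. It gives the time, the measured TCP pose, the force, the opening and the grip force at its end, in the units of the state.
- monitor.get_obs(): the state, without advancing time (a new reading comes with each control period).
- camera(name): name is "scene" or "top" or "wrist"; returns a dict with "image" (400x640x3 uint8, red, green, blue), "range_z" (400x640 float32, m along the optical axis (not along the pixel's ray), 0 where there is no reading), "mtx" (3x3 intrinsics, pixels), "distortion" ([k1, k2, p1, p2, k3] as OpenCV has them; the pictures are not rectified), "rvec" (rotation vector, rad) and "tvec" (3), from world to camera coordinates, as OpenCV has them. Camera axes: x right, y down, z forward; pixel columns grow to the right and rows downward; lengths in m; the calibration is good to about 2 mm. A picture is of the moment at which its call begins.
- ctrl.hand_in(): hands the job in; it is judged then, once.
The state is a dict: "time_s": time; "qpos": joint angles; "joint_vel": joint speeds; "tau": joint torques, N m; "ee_pos": TCP position; "eef_rot": TCP orientation; "force": force on the tool from outside, world axes, zero at the start; "moment": the same for the moment, N m; "grip_width": finger opening in m; "grip_force": force on a finger pad.
Only numpy, scipy, OpenCV 4.12 (cv2) and the standard library are available. Lean on these libraries where they do the work, as an engineer would, in place of code of your own. Each camera call takes 0.05 s, during which the arm holds its last target. There are 200 camera calls.

TASK

Pick up the orange scraper block and with it push all four porcelain chips off the teal service panel into the grey tray at its end (do not touch the chips with the fingers), then lay the scraper down on the bench. Then turn the black quarter-turn fastener clockwise until its white slot line lines up with the two white marks on the panel, and press the sprung panel fully down against its frame with the fingers. Finish while still holding the panel pressed down, with the fastener lined up, and leave the bottle, beaker, vial and keypad where they are.

Things in the scene. Friction and masses are not known exactly. Their poses are not given: they have to be found in the camera images.
- panel_top (a point): Centre of the upper face of the teal service panel, marked by a grey disc 34 mm across: a flat plate 120 mm along its x, 240 mm along its y, 8 mm thick, level, that covers the top of a low white instrument (the frame) fixed to the bench. z is up. Its upper face stands 80 mm above the bench when sprung up and 70 mm when pressed fully down. The tray is beyond its -y end, the fastener near its +y end. The whole instrument stands at a different place and yaw each time.
- unit: The white instrument itself with its tray, fixed to the bench: housing (frame) 112 mm along x, 232 mm along y, 62 mm high, under the panel. Origin on the bench, straight below panel_top; axes as the panel's.
- panel (a joint): How far the panel is pressed down, m: 0 sprung up, 0.010 fully down on the frame. It only slides straight down; foam springs under it need about 4 N to start and 12 N at the bottom, and lift it again when let go. While the fastener is well out of line (by 0.4 rad or more) its cross-pin blocks the panel after 1 to 2 mm; within 0.17 rad of its marks it lets the panel go right down.
- fastener (a joint): Turn of the quarter-turn fastener, rad, growing clockwise seen from above; 0: its bar and slot line lie along the panel's y; pi/2 (1.571): along the panel's x, in line with the two white marks. It starts at 0.2 to 0.6, can be overturned to 2.1, and stays where it is left (light friction).
- fastener_grip (a point): Point on the fastener's axis at the height to grip, 28 mm above the panel's upper face and 90 mm from panel_top along the panel's +y. The fastener is a black upright bar 42 mm long, 14 mm thick, from 7 to 40 mm above the panel, on a steel disc 48 mm across; a white slot line runs along the top of the bar. The axes turn with it: the point's y lies along the bar, its x across the bar, z up.
- scraper_mid (a point): Centre of the orange scraper block with a black rubber sole, standing free on the bench: 100 mm long (its x), 24 mm thick (its y), 50 mm high; this point is 25 mm above its sole. 0.07 to 0.17 kg.
- chip0_mid (a point): Centre of a loose white porcelain chip, flat, 17 to 19 mm across, 7 mm thick, lying on the panel between its middle and its tray end.
- chip1_mid (a point): Centre of a loose white porcelain chip, flat, 17 to 19 mm across, 7 mm thick, lying on the panel between its middle and its tray end.
- chip2_mid (a point): Centre of a loose white porcelain chip, flat, 17 to 19 mm across, 7 mm thick, lying on the panel between its middle and its tray end.
- chip3_mid (a point): Centre of a loose white porcelain chip, flat, 17 to 19 mm across, 7 mm thick, lying on the panel between its middle and its tray end.
- tray_in (a point): Centre of the inner floor of the grey open tray fixed to the instrument just beyond the panel's -y end, 168 mm from panel_top along the panel's -y; inside 142 mm along x and 96 mm along y, rim 30 mm above the bench, floor 4 mm above it; axes as the panel's.
- bottle: Bystander, not to be disturbed: closed amber reagent bottle with teal cap, 68 mm diameter, 150 mm tall. Origin at the centre of its underside.
- beaker: Bystander, not to be disturbed: empty clear beaker, 66 mm diameter, 85 mm tall. Origin at the centre of its underside.
- vial: Bystander, not to be disturbed: small closed glass vial with white cap, 28 mm diameter, 60 mm tall. Origin at the centre of its underside.
- keypad: Bystander, not to be disturbed: flat white keypad with black keys, 85 x 120 mm, 18 mm high. Origin at the centre of its underside.
Mind the look-alikes: they are no part of the job. Several things look just like the part that bears scraper_mid: the one meant starts farthest from the robot's base.

How it is judged:
By the outcome, as a careful person would: the job done as asked, in the order asked, and still so for the second after the job is handed in, while the arm keeps its last pose, push and grip.
It also fails if it takes over 69 s, if anything falls off the work surface, if the arm or the gripper's body presses on something with over 40 N, if the wrist force passes 120 N, or if a joint passes its speed limit or range.

## Working session

There is one attempt and no reset: what is moved stays moved. The work goes in short steps, Python scripts to look and compute and a tool call to move; the robot and the scene stay as the last step left them, time stands still between calls to the robot, and variables do not carry over. Pictures are saved under pics/ and viewed, at most 10 in all, crops included, and the job is handed in when it is done.

Besides the shell and the picture viewer there is one more tool, called after "Call:" as name(argument=value, ...) on one line, values as JSON. apply_moves: Moves the arm, as the interface text tells. Its arguments: {"type":"object","properties":{"plan":{"type":"array","items":{"type":"number"}},"hand":{"type":"number"},"squeeze":{"type":"number"}},"required":["plan"]}

```bash
mkdir -p pics
cat > h.py <<'E'
import numpy as np, cv2
from station import monitor, camera, ctrl
from scipy.spatial.transform import Rotation as Ro
def cloud(c):
    K,D=np.array(c['mtx']),np.array(c['distortion'])
    v,u=np.mgrid[0:400,0:640]
    n=cv2.undistortPoints(np.stack([u.ravel(),v.ravel()],1).astype(np.float64)[:,None],K,D).reshape(400,640,2)
    z=c['range_z']; p=np.dstack([n*z[...,None],z])
    R=cv2.Rodrigues(np.array(c['rvec']))[0]; return (p-np.array(c['tvec']).ravel())@R, z>0
def plane(c,uv,h):
    K,D=np.array(c['mtx']),np.array(c['distortion'])
    n=cv2.undistortPoints(np.array(uv,float).reshape(-1,1,2),K,D)[:,0]
    R=cv2.Rodrigues(np.array(c['rvec']))[0]; o=-R.T@np.array(c['tvec']).ravel()
    d=np.c_[n,np.ones(len(n))]@R; return o+d*((h-o[2])/d[:,2])[:,None]
E
python3 - <<'E'
from h import *
t=camera('top'); s=camera('scene')
np.save('top.npy',t,allow_pickle=True); np.save('scene.npy',s,allow_pickle=True)
cv2.imwrite('pics/top.png',t['image'][...,::-1]); cv2.imwrite('pics/scene.png',s['image'][...,::-1])
print(monitor.get_obs(), ctrl.tcp_to_grasp)
for c in(t,s):
    P,ok=cloud(c); hsv=cv2.cvtColor(c['image'],cv2.COLOR_RGB2HSV)
    for nm,lo,hi in(('orange',(5,150,120),(18,255,255)),('teal',(80,80,40),(100,255,255))):
        n,l,st,ce=cv2.connectedComponentsWithStats(cv2.inRange(hsv,lo,hi))
        for i in range(1,n):
            if st[i,4]>60:
                q=P[(l==i)&ok]; print(nm,ce[i].round(),st[i,4],np.median(q,0).round(3),q[:,2].max().round(3))
E
```

```text
{'time_s': 0.1, 'qpos': array([-1.26059543e+00,  3.00397659e-01,  1.52153722e+00,  1.65414707e-05,
        1.32069004e+00, -6.65981855e-02]), 'joint_vel': array([ 0.00016163, -0.00253106, -0.00160434, -0.0007742 ,  0.00092362,
       -0.00012846]), 'tau': array([-3.31135161e-04, -5.32643545e+01, -3.53282082e+01,  7.08812289e-02,
        2.35169084e-02, -3.68366636e-05]), 'ee_pos': array([ 0.20229895, -0.51118547,  0.20494517]), 'eef_rot': array([-3.14056374e+00, -8.46832714e-05,  3.76794941e-01]), 'force': array([-0.05507742, -0.00725831, -0.31565736]), 'moment': array([ 0.02804729, -0.0160391 ,  0.01333155]), 'grip_force': 0.0, 'grip_width': 0.09429898448854118} -0.0188
orange [421. 190.] 263 [ 0.534 -0.316  0.05 ] 0.059
orange [383. 205.] 266 [ 0.49  -0.205  0.05 ] 0.058
orange [422. 238.] 278 [ 0.394 -0.316  0.051] 0.06
orange [388. 281.] 252 [ 0.271 -0.215  0.051] 0.06
teal [169. 147.] 99 [0.638 0.394 0.15 ] 0.157
teal [278. 179.] 2962 [0.559 0.095 0.08 ] 0.12
teal [635. 362.] 435 [ 0.067 -0.879  0.06 ] 0.069
orange [214. 210.] 400 [ 0.279 -0.216  0.046] 0.055
orange [202. 258.] 471 [ 0.404 -0.317  0.048] 0.055
orange [257. 262.] 345 [ 0.505 -0.212  0.05 ] 0.056
orange [228. 297.] 393 [ 0.548 -0.317  0.05 ] 0.054
teal [185.  21.] 89 [-0.456  0.086  0.215] 0.227
teal [157.  29.] 175 [-0.412 -0.035  0.238] 0.247
teal [24. 41.] 70 [-0.437 -0.431  0.308] 0.56
teal [128.  48.] 66 [-0.43  -0.148  0.195] 0.212
teal [466. 165.] 71 [0.645 0.393 0.15 ] 0.153
teal [364. 215.] 2453 [0.571 0.088 0.08 ] 0.117
```

View pics/top.png

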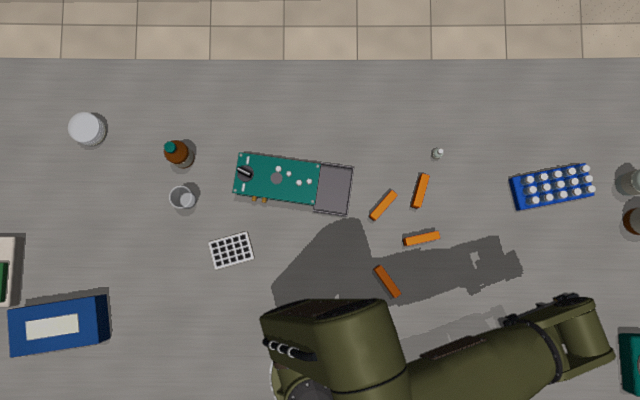

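View pics/scene.png

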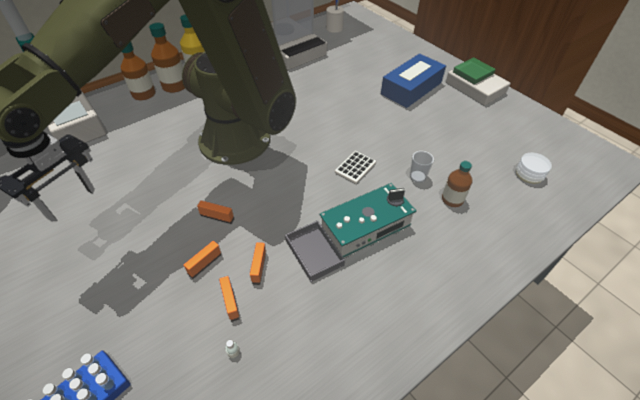

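Orange blocks in top/scene pixels: (421,190)/(228,297) at 0.62 m, (383,205)/(257,262) at 0.53 m, (422,238)/(202,258) at 0.51 m and (388,281)/(214,210) at 0.35 m. The first fits, being farthest from the base. I'll confirm it in a crop and measure the poses.

```bash
cat > m.py <<'E'
from h import *
def rect(c,mask,h):
    cs=max(cv2.findContours(mask,cv2.RETR_EXTERNAL,cv2.CHAIN_APPROX_NONE)[0],key=cv2.contourArea)
    w=plane(c,cs[:,0],h)[:,:2]
    (cx,cy),(a,b),th=cv2.minAreaRect((w*1000).astype(np.float32))
    if a<b: th+=90; a,b=b,a
    return np.array([cx,cy])/1000,a,b,np.radians(th)  # th: dir of long side
if __name__=='__main__':
  for nm in('top','scene'):
    c=np.load(nm+'.npy',allow_pickle=True).item(); P,ok=cloud(c); hsv=cv2.cvtColor(c['image'],cv2.COLOR_RGB2HSV)
    near=lambda x,y,r:np.hypot(P[...,0]-x,P[...,1]-y)<r
    teal=cv2.inRange(hsv,(75,60,30),(100,255,255))*((abs(P[...,2]-.08)<.012)&near(.56,.09,.2)).astype(np.uint8)
    teal=cv2.morphologyEx(teal,cv2.MORPH_CLOSE,np.ones((3,3)))
    ctr,a,b,th=rect(c,teal,.08); print(nm,'panel',ctr.round(4),a,b,th)
    o=cv2.inRange(hsv,(4,120,60),(20,255,255))*((abs(P[...,2]-.05)<.004)&near(.54,-.316,.07)).astype(np.uint8)
    r=rect(c,o,.05); print('scraper',r)
    R=np.array([[np.cos(th),np.sin(th)],[-np.sin(th),np.cos(th)]]) # rows: along, across
    hull=cv2.convexHull(np.argwhere(teal)[:,::-1].astype(np.int32)); in_=np.zeros((400,640),np.uint8); cv2.fillConvexPoly(in_,hull,1)
    w=cv2.inRange(hsv,(0,0,165),(180,45,255))*in_
    n,l,st,ce=cv2.connectedComponentsWithStats(w)
    for i in range(1,n):
        if st[i,4]>5:
            q=plane(c,ce[i],.087)[0,:2]; print(ce[i].round(1),st[i,4],q.round(3),'along/across',(R@(q-ctr)).round(3),np.median(P[l==i][:,2]).round(3))
    gx,gy=(c['image'].astype(int).max(2)<60),None
    bar=((P[...,2]>.1)&near(.56,.09,.2)&ok); q=P[bar]; 
    print('bar',len(q),q.mean(0).round(3)); qq=q[q[:,2]>.112][:,:2]
    print(len(qq),qq.mean(0).round(3)); u,s_,vt=np.linalg.svd(qq-qq.mean(0)); print('bar dir',vt[0],np.arctan2(vt[0,1],vt[0,0]),s_)
  c=np.load('top.npy',allow_pickle=True).item()['image']
  a=cv2.resize(c[140:300,365:445],None,fx=3.5,fy=3.5,interpolation=2); b=cv2.resize(c[140:225,225:365],None,fx=3.5,fy=3.5,interpolation=2)
  im=np.zeros((560,770,3),np.uint8); im[:560,:280]=a; im[:b.shape[0],280:280+b.shape[1]]=b
  cv2.imwrite('pics/crop.png',im[...,::-1])
E
python3 m.py
```

```text
top panel [0.5651 0.1054] 239.3965606689453 120.07440185546875 1.428890453900297
scraper (array([ 0.5348692 , -0.31567261]), 99.49955749511719, 24.178319931030273, np.float64(2.8471355871332746))
[247.4 159.5] 11 [0.617 0.189] along/across [ 0.09  -0.039] 0.081
[278. 168.] 21 [0.592 0.1  ] along/across [-0.001 -0.027] 0.087
[288.3 173.1] 12 [0.577 0.07 ] along/across [-0.033 -0.017] 0.088
[308.7 180.5] 14 [0.556 0.012] along/across [-0.094 -0.004] 0.088
[298.6 182.1] 17 [0.551 0.041] along/across [-0.066  0.005] 0.088
[243. 187.] 13 [0.537 0.2  ] along/across [0.089 0.041] 0.08
bar 83 [0.577 0.193 0.118]
73 [0.578 0.194]
bar dir [0.4537326  0.89113788] 1.0998468550916345 [0.1023967  0.03358926]
scene panel [0.5686 0.1069] 240.06153869628906 121.19683837890625 1.4280923045216
scraper (array([ 0.54037738, -0.3145419 ]), 101.69207000732422, 23.376998901367188, np.float64(2.8473668826739478))
[386.1 189.8] 15 [0.543 0.198] along/across [0.086 0.039] 0.081
[393.1 190.3] 7 [0.556 0.213] along/across [0.103 0.027] 0.121
[403.3 209. ] 19 [0.622 0.187] along/across [ 0.087 -0.042] 0.082
[373.2 217. ] 25 [0.594 0.103] along/across [-0.001 -0.026] 0.087
[346.4 218.1] 25 [0.554 0.043] along/across [-0.065  0.006] 0.087
[361.1 219.1] 18 [0.58  0.072] along/across [-0.033 -0.016] 0.086
[338.9 224.5] 21 [0.558 0.013] along/across [-0.094 -0.003] 0.087
bar 124 [0.582 0.195 0.114]
80 [0.581 0.196]
bar dir [-0.45802814 -0.8889377 ] -2.0465720302053416 [0.10470444 0.03817436]
```

View pics/crop.png

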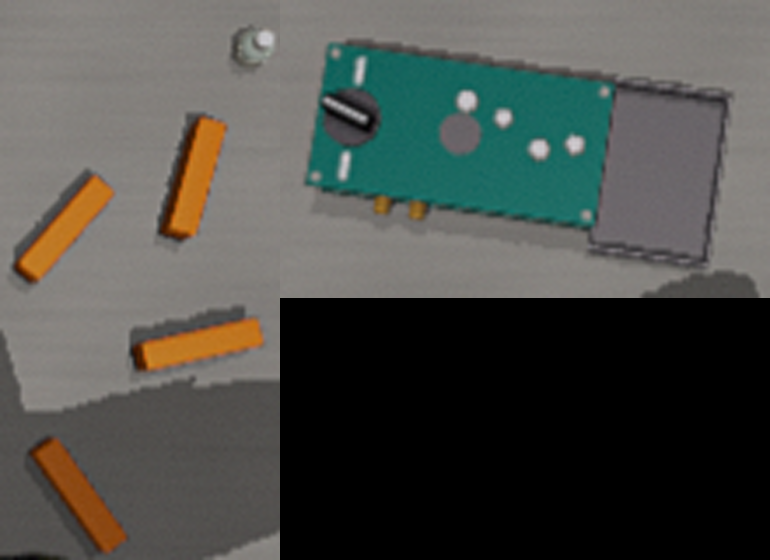

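Crop: the upper-right orange block (top px 421,190), nearest the vial, is the farthest from the base, so it's the scraper. The black fastener is at the panel's left end, the tray at its right, with four chips between the panel middle and the tray end. Now moving above the scraper.

Call:
apply_moves(plan=[20,-4,0,0,40,-6,0,0,50,-7,0,0,50,-7,0,0,50,-8,0,0,50,-8,0,0,50,-7,0,0,40,-6,0,0,20,-4,0,0,14,-2,0,0,0,0,0,0.1,0,0,0,0.14,0,0,0,0.14,0,0,0,0.14,0,0,0,0.1,0,0,0,0.05,0,0,0,0], hand=0.28)

```text
time_s: 1.8
ee_pos: [0.5349, -0.3171, 0.2053]
eef_rot: [-3.142, 0.0, -0.295]
force: [0.0, 0.4, 0.2]
grip_width: 0.0603
grip_force: 0.0
```

```bash
cat > g.py <<'E'
from h import *
import sys
def go(x,y,z,yaw):
    o=monitor.get_obs(); R=Ro.from_euler('xyz',o['eef_rot']).as_matrix()
    d=R.T@(np.array([x,y,z])-o['ee_pos'])*1000; s=-(yaw-o['eef_rot'][2]); s=(s+np.pi)%(2*np.pi)-np.pi
    print('t',o['time_s'],'pos',o['ee_pos'].round(4),'rot',o['eef_rot'].round(3),'F',o['force'].round(1),'w',o['grip_width'].round(4),'go',d.round(1),'spin',s.round(3))
if __name__=='__main__': go(*map(float,sys.argv[1:5]))
E
cat > w.py <<'E'
from h import *
import sys
c=camera('wrist'); np.save('wrist.npy',c,allow_pickle=True)
if len(sys.argv)>1: cv2.imwrite('pics/'+sys.argv[1],c['image'][...,::-1])
E
python3 g.py .5375 -.315 .024 -.2945
python3 w.py w1.png
python3 - <<'E'
from m import *
c=np.load('wrist.npy',allow_pickle=True).item();P,ok=cloud(c);hsv=cv2.cvtColor(c['image'],cv2.COLOR_RGB2HSV)
o=cv2.inRange(hsv,(4,120,60),(20,255,255))*((abs(P[...,2]-.05)<.006)&(np.hypot(P[...,0]-.537,P[...,1]+.315)<.065)).astype(np.uint8)
print(rect(c,o,.05))
E
```

```text
(array([ 0.53700793, -0.31350232]), 97.63311004638672, 21.965351104736328, np.float64(2.8515184844972725))Traceback (most recent call last):
  File "g.py", line 7, in <module>
    if __name__=='__main__': go(*map(float,sys.argv[1:5]))
                             ~~^^^^^^^^^^^^^^^^^^^^^^^^^^^
  File "g.py", line 6, in go
    print('t',o['time_s'],'pos',o['ee_pos'].round(4),'rot',o['eef_rot'].round(3),'F',o['force'].round(1),'w',o['grip_width'].round(4),'go',d.round(1),'spin',s.round(3))
                                                                                                             ^^^^^^^^^^^^^^^^^^^^^
AttributeError: 'float' object has no attribute 'round'
```

View pics/w1.png

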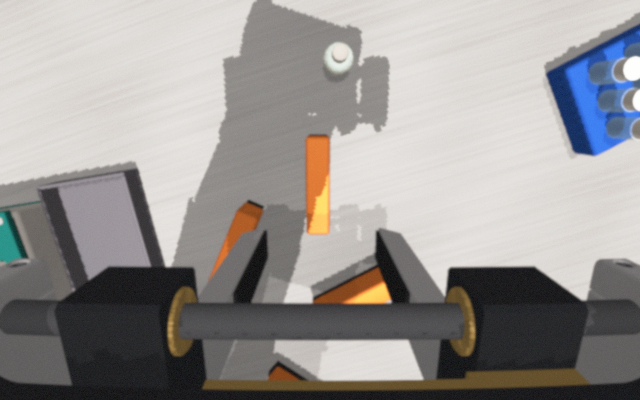

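Wrist view: the scraper (318,185) sits between the finger lines, with the vial clear at (338,58). Descend and grip.

Call:
apply_moves(plan=[1,-3,20,0,0,0,40,0,0,0,45,0,0,0,40,0,0,0,25,0,0,0,12,0,0,0,1,0])

```text
time_s: 2.55
ee_pos: [0.5367, -0.3139, 0.0214]
eef_rot: [-3.141, 0.002, -0.292]
force: [0.1, -0.5, 0.2]
grip_width: 0.0599
grip_force: 0.0
```

Call:
apply_moves(plan=[0,0,0,0,0,0,0,0,0,0,0,0,0,0,0,0,0,0,0,0,0,0,0,0], hand=-1, squeeze=30)

```text
time_s: 3.15
ee_pos: [0.5373, -0.3141, 0.0229]
eef_rot: [3.141, -0.001, -0.293]
force: [-0.7, 1.4, 3.4]
grip_width: 0.0241
grip_force: 30.0
```

Call:
apply_moves(plan=[0,0,-20,0,0,0,-40,0,0,0,-50,0,0,0,-30,0,0,0,-10,0,0,0,0,0])

```text
time_s: 3.75
ee_pos: [0.5373, -0.3142, 0.1728]
eef_rot: [3.141, -0.001, -0.293]
force: [0.2, 0.3, -1.3]
grip_width: 0.0241
grip_force: 30.0
```

```bash
sed -i 's/s.round(3)/round(float(s),3)/' g.py
python3 - <<'E'
from g import *
c=np.array([.567,.106]); x=np.array([np.cos(-.1425),np.sin(-.1425)]); y=np.array([-x[1],x[0]])
p=c+.008*x+.036*y; print(p,c-.168*y, c+.09*y); go(*p,.172,-.1425)
E
```

```text
[0.58003157 0.14049896] [ 0.54314094 -0.06029716] [0.57978164 0.19508776]Traceback (most recent call last):
  File "<stdin>", line 3, in <module>
  File "g.py", line 6, in go
    print('t',o['time_s'],'pos',o['ee_pos'].round(4),'rot',o['eef_rot'].round(3),'F',o['force'].round(1),'w',o['grip_width'].round(4),'go',d.round(1),'spin',round(float(s),3))
                                                                                                             ^^^^^^^^^^^^^^^^^^^^^
AttributeError: 'float' object has no attribute 'round'
```

Call:
apply_moves(plan=[-4,-20,0,0,-8,-40,0,0,-10,-48,0,0,-10,-48,0,0,-10,-48,0,0,-10,-48,0,0,-10,-48,0,0,-10,-48,0,0,-8,-40,0,0,-6,-30,0,0,-4,-20,0,0,-1,-10,0,0,0,0,0,-0.05,0,0,0,-0.07,0,0,0,-0.03,0,0,0,0])

```text
time_s: 5.35
ee_pos: [0.5791, 0.1409, 0.1715]
eef_rot: [3.141, 0.001, -0.144]
force: [0.0, 0.2, -1.0]
grip_width: 0.0237
grip_force: 30.0
```

```bash
sed -i "s/o\['grip_width'\].round(4)/round(float(o['grip_width']),4)/" g.py; python3 g.py .580 .1405 .108 -.1425; python3 w.py w2.png;python3 - <<'E'
from m import *
c=np.load('wrist.npy',allow_pickle=True).item();P,ok=cloud(c);hsv=cv2.cvtColor(c['image'],cv2.COLOR_RGB2HSV)
q=P[(cv2.inRange(hsv,(75,60,30),(100,255,255))>0)&ok&(abs(P[...,2]-.08)<.01)];print(q.min(0),q.max(0),np.median(q,0))
E
```

```text
t 5.35 pos [0.5791 0.1409 0.1715] rot [ 3.141e+00  1.000e-03 -1.440e-01] F [ 0.   0.2 -1. ] w 0.0237 go [ 1.   0.2 63.5] spin -0.001
[ 0.49084922 -0.01746547  0.07181004] [0.64109506 0.2333889  0.08734097] [0.58264067 0.07028856 0.07918627]
```

View pics/w2.png

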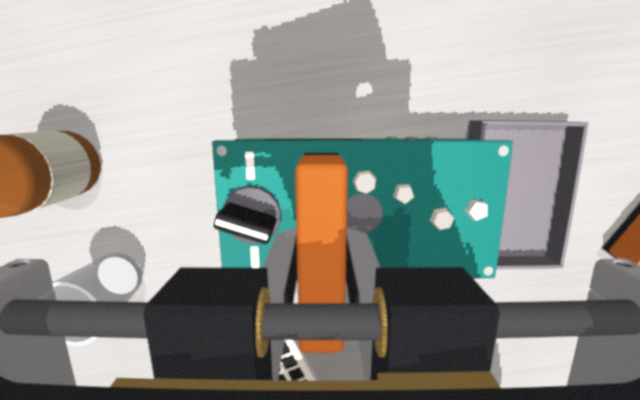

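Wrist view: the scraper is parallel to the panel's short side. The fastener (248,215) is behind it and all four chips (365–480, 182–218) are ahead of it. Lower in two stages.

Call:
apply_moves(plan=[1,-1,15,0,0,0,22,0,0,0,15,0,0,0,8,0,0,0,4,0,0,0,0,0])

```text
time_s: 6.0
ee_pos: [0.5807, 0.142, 0.1083]
eef_rot: [3.142, 0.0, -0.143]
force: [0.3, -0.0, -1.2]
grip_width: 0.0238
grip_force: 30.0
```

Call:
apply_moves(plan=[0,0,0.5,0,0,0,0.5,0,0,0,0.5,0,0,0,0,0])

```text
time_s: 6.4
ee_pos: [0.5807, 0.142, 0.1071]
eef_rot: [-3.141, -0.0, -0.143]
force: [-0.6, 0.0, -1.2]
grip_width: 0.024
grip_force: 30.0
```

Call:
apply_moves(plan=[0,0,0.8,0,0,0,0.7,0,0,2,0,0,0,5,0,0,0,7,0,0,0,8,0,0,0,8,0,0,0,8,0,0,0,8,0,0,0,8,0,0,0,8,0,0,0,8,0,0,0,8,0,0,0,8,0,0])

```text
time_s: 7.8
ee_pos: [0.5683, 0.0562, 0.1055]
eef_rot: [-3.142, -0.0, -0.143]
force: [-0.1, -0.4, -1.2]
grip_width: 0.0237
grip_force: 30.0
```

Call:
apply_moves(plan=[0,8,0,0,0,8,0,0,0,8,0,0,0,8,0,0,0,8,0,0,0,8,0,0,0,8,0,0,0,8,0,0,0,6,0,0,0,4,0,0,0,3,0,0,0,0,0,0])

```text
time_s: 9.0
ee_pos: [0.5574, -0.0196, 0.1054]
eef_rot: [3.142, 0.0, -0.143]
force: [-0.6, -0.3, -1.0]
grip_width: 0.0239
grip_force: 30.0
```

```bash
python3 g.py .38 -.01 .172 -.1425; python3 w.py w3.png
```

```text
t 9.0 pos [ 0.5574 -0.0196  0.1054] rot [ 3.142  0.    -0.143] F [-0.6 -0.3 -1. ] w 0.0239 go [-176.9   15.9  -66.6] spin -0.001
```

View pics/w3.png

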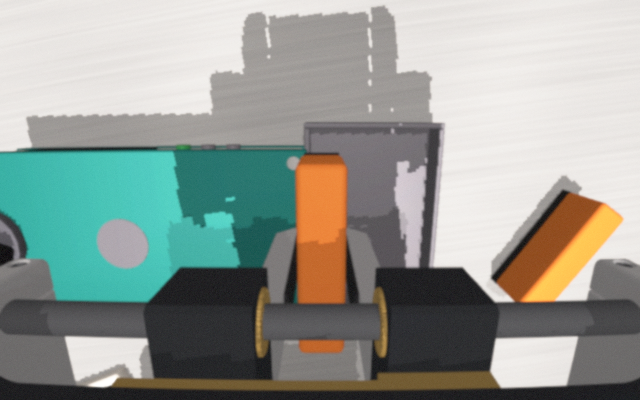

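No chip is left visible on the panel; the grey disc is at (122,243) and the white dot at (293,162) is a corner screw. Lift and check the tray with the fixed cameras.

Call:
apply_moves(plan=[0,3,0,0,0,0,0,0,0,0,-20,0,0,0,-30,0,0,0,-17,0,-20,2,0,0,-40,4,0,0,-45,4,0,0,-40,2,0,0,-22,1,0,0,-10,0,0,0,0,0,0,0])

```text
time_s: 10.25
ee_pos: [0.3799, -0.0098, 0.1729]
eef_rot: [-3.142, -0.001, -0.143]
force: [-0.0, 0.9, -1.6]
grip_width: 0.0238
grip_force: 30.0
```

```bash
python3 g.py .38 -.01 .0235 -.1425
cat > chk.py <<'E'
from h import *
ctr=np.array([.567,.106]);x=np.array([np.cos(-.1425),np.sin(-.1425)]);y=np.array([-x[1],x[0]])
ims=[]
for nm in('top','scene'):
    c=camera(nm); np.save(nm+'2.npy',c,allow_pickle=True); P,ok=cloud(c); hsv=cv2.cvtColor(c['image'],cv2.COLOR_RGB2HSV)
    w=cv2.inRange(hsv,(0,0,150),(180,60,255)); n,l,st,ce=cv2.connectedComponentsWithStats(w)
    for i in range(1,n):
        q=np.median(P[l==i],0); d=q[:2]-ctr; a,b=d@x,d@y
        if abs(a)<.075 and -.22<b<.13 and st[i,4]>4: print(nm,ce[i].round(),st[i,4],'xy',round(a,3),round(b,3),'z',q[2].round(3))
    k=c['image'][130:310,210:450] if nm=='top' else c['image'][150:330,180:420]
    ims.append(cv2.resize(k,None,fx=1.66,fy=1.66,interpolation=2))
cv2.imwrite('pics/chk.png',np.hstack(ims)[...,::-1])
E
python3 chk.py
```

```text
t 10.25 pos [ 0.3799 -0.0098  0.1729] rot [-3.142e+00 -1.000e-03 -1.430e-01] F [-0.   0.9 -1.6] w 0.0238 go [ -0.    0.2 149.4] spin -0.001
top [247. 160.] 12 xy 0.039 0.091 z 0.08
top [324. 183.] 55 xy 0.012 -0.14 z 0.012
top [243. 187.] 15 xy -0.043 0.089 z 0.08
scene [386. 190.] 15 xy -0.042 0.09 z 0.081
scene [393. 190.] 10 xy -0.004 0.082 z 0.12
scene [403. 209.] 21 xy 0.041 0.092 z 0.081
scene [314. 240.] 14 xy -0.032 -0.15 z 0.012
scene [326. 250.] 75 xy 0.016 -0.136 z 0.011
```

View pics/chk.png

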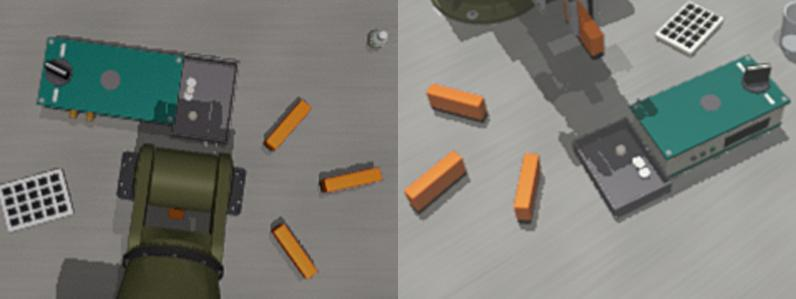

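All four chips are in the tray: three touching at scene (326,250), one at (314,240), tops at about 11 mm. The panel is clear. Set the scraper down.

Call:
apply_moves(plan=[0,0,20,0,0,0,35,0,0,0,40,0,0,0,30,0,0,0,15,0,0,0,6,0,0,0,2,0,0,0,1,0,0,0,0.5,0,0,0,0,0])

```text
time_s: 11.35
ee_pos: [0.3804, -0.01, 0.0235]
eef_rot: [-3.142, -0.001, -0.143]
force: [-0.3, 0.4, -1.4]
grip_width: 0.0238
grip_force: 30.0
```

Call:
apply_moves(plan=[0,0,0.6,0,0,0,0.4,0,0,0,0,0])

```text
time_s: 11.65
ee_pos: [0.3804, -0.01, 0.0228]
eef_rot: [-3.142, -0.001, -0.143]
force: [-3.7, 0.8, 13.5]
grip_width: 0.0241
grip_force: 30.0
```

Call:
apply_moves(plan=[0,0,0,0,0,0,0,0,0,0,0,0,0,0,0,0,0,0,-10,0,0,0,-30,0,0,0,-45,0,0,0,-45,0,0,0,-25,0,0,0,-5,0,0,0,0,0], hand=0.1)

```text
time_s: 12.75
ee_pos: [0.38, -0.0099, 0.1823]
eef_rot: [-3.142, -0.001, -0.143]
force: [-0.3, -0.3, -0.8]
grip_width: 0.0517
grip_force: 0.0
```

```bash
python3 g.py .5798 .195 .18 1.097
```

```text
t 12.75 pos [ 0.38   -0.0099  0.1823] rot [-3.142e+00 -1.000e-03 -1.430e-01] F [-0.3 -0.3 -0.8] w 0.0517 go [ 168.5 -231.3    2.5] spin -1.24
```

Call:
apply_moves(plan=[12,-16,0,0,24,-33,0,0,30,-41,0,0,30,-41,0,0,30,-41,0,0,24,-33,0,0,12,-18,0,0,6,-8,0,0,0,0,0,-0.08,0,0,0,-0.14,0,0,0,-0.14,0,0,0,-0.14,0,0,0,-0.14,0,0,0,-0.14,0,0,0,-0.14,0,0,0,-0.14,0,0,0,-0.1,0,0,0,-0.08,0,0,0,0])

```text
time_s: 14.65
ee_pos: [0.5769, 0.1923, 0.1809]
eef_rot: [-3.14, 0.001, 1.098]
force: [1.2, 0.0, 0.1]
grip_width: 0.052
grip_force: 0.0
```

```bash
python3 w.py w4.png
python3 - <<'E'
from m import *
from g import go
c=np.load('wrist.npy',allow_pickle=True).item();P,ok=cloud(c)
b=ok&(P[...,2]>.112)&(P[...,2]<.13)&(np.hypot(P[...,0]-.58,P[...,1]-.195)<.04)
r=rect(c,b.astype(np.uint8),.12);print(r,b.sum())
go(*r[0],.1,r[3])
E
```

```text
(array([0.5793916 , 0.19963474]), 41.86092758178711, 13.620365142822266, np.float64(1.1029720673271)) 1056
t 14.7 pos [0.577  0.1924 0.1811] rot [-3.141e+00  1.000e-03  1.095e+00] F [ 0.2  0.3 -0.2] w 0.0518 go [ 7.6 -1.1 81.1] spin -0.008
```

View pics/w4.png

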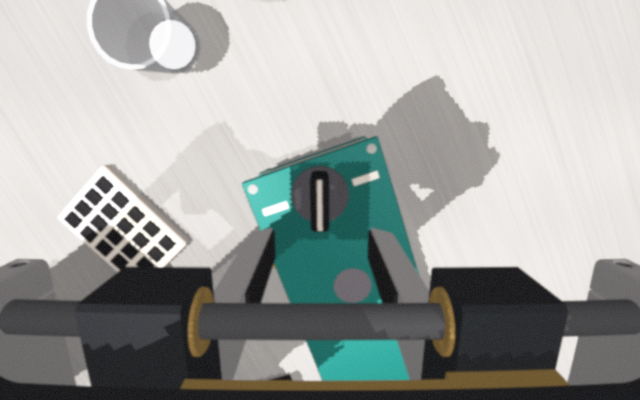

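Wrist view: the bar (320,200) stands between the finger lines and parallel to them. Descend around it and grip lightly.

Call:
apply_moves(plan=[2.5,-0.5,15,0,2.5,0,30,0,0,0,25,0,0,0,13,0,0,0,6,0,0,0,2,0,0,0,0,0])

```text
time_s: 15.4
ee_pos: [0.5797, 0.1978, 0.0916]
eef_rot: [3.141, -0.001, 1.096]
force: [-0.5, 0.1, 0.3]
grip_width: 0.0517
grip_force: 0.0
```

Call:
apply_moves(plan=[0,0,0,0,0,0,0,0,0,0,0,0,0,0,0,0,0,0,0,0,0,0,0,0], hand=-1, squeeze=12)

```text
time_s: 16.0
ee_pos: [0.5786, 0.1982, 0.091]
eef_rot: [-3.14, 0.0, 1.097]
force: [-7.6, 2.6, 4.1]
grip_width: 0.0141
grip_force: 12.0
```

```bash
python3 g.py .5798 .196 .09 -.1425
```

```text
t 16.0 pos [0.5786 0.1982 0.091 ] rot [-3.14   0.     1.097] F [-7.6  2.6  4.1] w 0.0141 go [-1.4  2.1  1. ] spin 1.24
```

Call:
apply_moves(plan=[0,-0.6,0,0,0,0,0,0.06,0,0,0,0.1,0,0,0,0.1,0,0,0,0.1,0,0,0,0.1,0,0,0,0.1,0,0,0,0.1,0,0,0,0])

```text
time_s: 16.9
ee_pos: [0.5785, 0.1982, 0.0911]
eef_rot: [-3.141, 0.0, 0.435]
force: [-4.8, 2.2, 4.0]
grip_width: 0.014
grip_force: 12.0
```

Call:
apply_moves(plan=[0,0,0,0.1,0,0,0,0.1,0,0,0,0.1,0,0,0,0.1,0,0,0,0.1,0,0,0,0.08,0,0,0,0,0,0,0,0])

```text
time_s: 17.7
ee_pos: [0.5785, 0.1983, 0.091]
eef_rot: [-3.141, 0.001, -0.14]
force: [-5.1, 2.9, 3.4]
grip_width: 0.0139
grip_force: 12.0
```

Call:
apply_moves(plan=[0,0,0,0,0,0,0,0,0,0,0,0,0,0,0,0,0,0,-15,0,0,0,-30,0,0,0,-30,0,0,0,-15,0,0,0,0,0], hand=0.1)

```text
time_s: 18.6
ee_pos: [0.5798, 0.1982, 0.1844]
eef_rot: [-3.14, -0.005, -0.143]
force: [0.4, 0.2, 0.4]
grip_width: 0.0515
grip_force: 0.0
```

```bash
python3 w.py w5.png
python3 - <<'E'
from m import *
from g import go
c=np.load('wrist.npy',allow_pickle=True).item();P,ok=cloud(c);hsv=cv2.cvtColor(c['image'],cv2.COLOR_RGB2HSV)
b=ok&(P[...,2]>.112)&(P[...,2]<.13)&(np.hypot(P[...,0]-.58,P[...,1]-.195)<.04)
print('bar',rect(c,b.astype(np.uint8),.12))
n,l,st,ce=cv2.connectedComponentsWithStats(cv2.inRange(hsv,(0,0,190),(180,40,255)))
for i in range(1,n):
    q=np.median(P[l==i],0)
    if 15<st[i,4]<2000 and np.hypot(q[0]-.58,q[1]-.197)<.07: print(ce[i].round(),st[i,4],q.round(4), plane(c,ce[i],.08).round(4))
go(.567,.106,.085,-.1425)
E
```

```text
bar (array([0.57997003, 0.19750529]), 41.45059585571289, 13.489840507507324, np.float64(2.9928602998729934))
[321. 154.] 205 [0.6184 0.1925 0.0796] [[0.6183 0.1925 0.08  ]]
[321. 227.] 340 [0.5678 0.2    0.1189] [[0.556  0.2016 0.08  ]]
[297. 258.] 59 [0.5299 0.2275 0.0797] [[0.5302 0.2275 0.08  ]]
t 18.65 pos [0.5791 0.198  0.1823] rot [-3.141e+00 -2.000e-03 -1.430e-01] F [ 0.3  0.3 -1.1] w 0.0515 go [ 0.9 92.9 97.2] spin -0.001
```

View pics/w5.png

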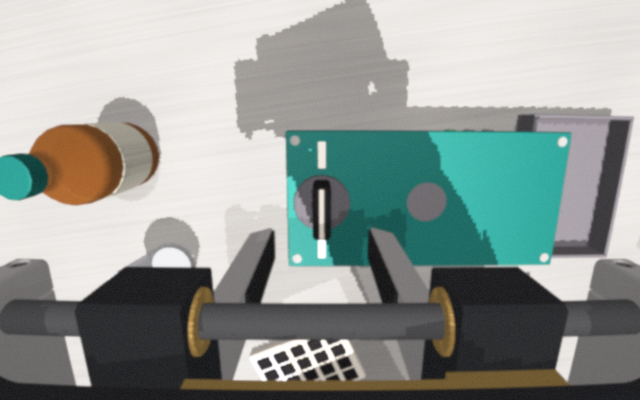

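Wrist view: the slot line (321,210) lines up with both marks (321,154) and (321,248). Bar yaw is −0.149 against the panel's −0.143. Shut the fingers and go to the panel centre.

Call:
apply_moves(plan=[0,15,0,0,0,30,0,0,0,30,0,0,0,16,0,0,0,0,20,0,0,0,35,0,0,0,25,0,0,0,12,0,0,0,5,0,0,0,0,0], hand=-1)

```text
time_s: 19.65
ee_pos: [0.5659, 0.1079, 0.0841]
eef_rot: [-3.142, 0.0, -0.143]
force: [0.4, -0.5, -0.3]
grip_width: 0.0004
grip_force: 0.0
```

Call:
apply_moves(plan=[0,0,2,0,0,0,2,0,0,0,2,0,0,0,2,0,0,0,2,0,0,0,2,0,0,0,1,0,0,0,1,0,0,0,0,0,0,0,0,0])

```text
time_s: 20.65
ee_pos: [0.5663, 0.108, 0.0712]
eef_rot: [-3.141, -0.002, -0.143]
force: [-3.5, -0.9, 11.0]
grip_width: 0.0005
grip_force: 5.5
```

Call:
apply_moves(plan=[0,0,0.7,0,0,0,0.7,0,0,0,0.5,0,0,0,0,0,0,0,0,0])

```text
time_s: 21.15
ee_pos: [0.5664, 0.108, 0.0702]
eef_rot: [-3.141, -0.002, -0.143]
force: [-7.5, -1.5, 18.9]
grip_width: 0.0009
grip_force: 9.9
```

Call:
apply_moves(plan=[0,0,0.5,0,0,0,0.4,0,0,0,0,0,0,0,0,0])

```text
time_s: 21.55
ee_pos: [0.5665, 0.108, 0.0701]
eef_rot: [-3.141, -0.002, -0.143]
force: [-11.6, -1.4, 28.4]
grip_width: 0.0008
grip_force: 14.2
```

```bash
python3 g.py .567 .106 .07 -.1425; python3 chk.py
python3 - <<'E'
from h import *
for nm in('top2','scene2'):
    c=np.load(nm+'.npy',allow_pickle=True).item();P,ok=cloud(c);hsv=cv2.cvtColor(c['image'],cv2.COLOR_RGB2HSV)
    m=(cv2.inRange(hsv,(75,60,30),(100,255,255))>0)&ok&(np.hypot(P[...,0]-.567,P[...,1]-.107)<.13)&(P[...,2]<.1);print(nm,np.median(P[m][:,2]),np.percentile(P[m][:,2],[10,90]))
E
```

```text
t 21.55 pos [0.5665 0.108  0.0701] rot [-3.141e+00 -2.000e-03 -1.430e-01] F [-11.6  -1.4  28.4] w 0.0008 go [0.8 1.9 0.1] spin -0.001
top [324. 183.] 58 xy 0.012 -0.14 z 0.013
top [326. 199.] 18 xy -0.034 -0.152 z 0.011
scene [396. 192.] 13 xy -0.004 0.093 z 0.109
scene [388. 194.] 6 xy -0.034 0.093 z 0.069
scene [402. 211.] 18 xy 0.038 0.092 z 0.07
scene [314. 239.] 30 xy -0.033 -0.15 z 0.011
scene [342. 244.] 7 xy 0.052 -0.11 z 0.069
scene [326. 250.] 83 xy 0.015 -0.137 z 0.011
top2 0.07023436185337845 [0.0662955  0.07413044]
scene2 0.07004910510901446 [0.06733848 0.07233518]
```

View pics/chk.png

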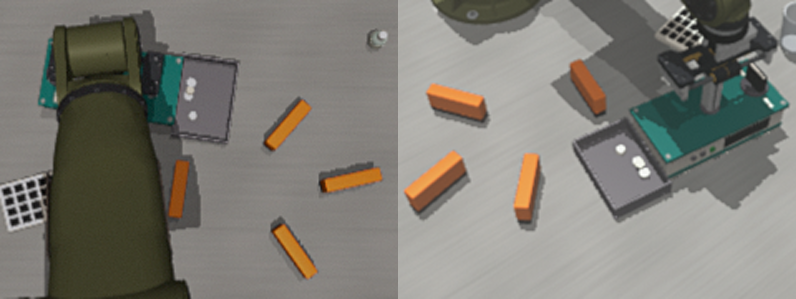

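The panel is at 70 mm, fully down, the chips are in the tray, the scraper is on the bench and the fastener is lined up. Handing in.

```bash
python3 -c "
from station import ctrl
print(ctrl.hand_in())"
```

```text
the job is handed in; nothing more can be done
None
```

The job is handed in at about 22 s: all four chips are in the tray, the scraper is on the bench, the fastener is lined up with its marks, and the panel was held fully down at 70 mm with about 28 N; I steered clear of the bottle, beaker, vial and keypad but did not re-measure their positions at the end.

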